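Swap the tub behind the front row for the refill carton

TASK

Move the bottle and the canister from the front of the pantry rack onto the long aluminium tray, then take out the white tub that stands behind them and stand it in the square grey tray, and only then put the cardboard refill carton upright in the tub's old place between the two tins, square with the rack. Finally stand the bottle and the canister back on the rack, each on the spot where it stood at the start. Leave the two tins and the mug where they are, and do not tip anything over.

Things in the scene. Friction and masses are not known exactly. Their poses are not given: they have to be found in the camera images.
- rack: Low open wooden rack, fixed, 170 (x, deep) x 250 (y). Origin: centre of underside; -x is its open front. Base board top at z 12; side panels 10 thick, to z 67; back rail 8 thick at +x edge, to z 42. Front row, about x -43: bottle and canister at about y +38 and -38, either way round. Back row, x +24: tub at y 0, tins at y +80 and -80. The tub's place is centred at x +24, y 0 (mm).
- bottle: White round bottle with a paper band, loose, 66 dia x 155 tall. Lift it by the grey cap: 32 dia, 123 to 155 mm above the base; below it a 26 dia neck to 120 mm, then shoulders sloping to full width at 100 mm. 0.25 to 0.5 kg. Origin: centre of its underside, z up its axis. In the front row of the rack at the start.
- canister: Squat round steel canister, loose, 66 dia, with a dark lid and on top of it a round wooden knob to lift it by: lid top at 84 mm, knob 24 dia from 84 to 113 mm above the base. The lid does not come off. 0.2 to 0.42 kg. Origin: centre of its underside, z up. In the front row of the rack at the start.
- tub: White plastic tub with a flat grey lid (fixed), loose, 52 (x) x 76 (y) x 78 tall. 0.17 to 0.35 kg. Origin: centre of its underside, z up. At the start in the middle of the rack's back row, square with it, 8 mm behind the front pair, 12 mm from the tin on either side, 27 mm from the low back rail.
- carton: Brown cardboard refill carton with a paper strip over the top and a paper panel on one face, loose and rigid, 50 (x) x 66 (y) x 90 tall. 0.21 to 0.42 kg. Origin: centre of its underside, z up. Stands on the worktop beside the rack at the start.
- long_tray: Shallow oblong aluminium tray, fixed on the worktop beside the rack, 120 (x) x 190 (y), rim 14 tall, walls 4, floor about 4 thick. Origin: centre of its underside. Room for the bottle and the canister side by side along y.
- square_tray: Shallow square dark grey plastic tray, fixed on the worktop beside the rack, 140 x 140, rim 22 tall, walls 4, floor about 4 thick. Origin: centre of its underside.
- tin_a: Food tin with a pale paper label, loose bystander, 60 dia x 87 tall; beside the tub in the rack's back row. Origin: centre of its underside.
- tin_b: Food tin with a brown label, loose bystander, 60 dia x 87 tall; on the other side of the tub in the rack's back row. Origin: centre of its underside.
- cup: White ceramic mug, loose bystander, 72 dia x 75 tall, with a handle on its +y side; on the worktop beside the rack. Origin: centre of its underside.

How it is judged:
By the outcome, as a careful person would: the job done as asked, in the order asked, and still so for the second after the job is handed in, with the robot touching nothing.
It also fails if it takes over 128 s, if anything falls off the work surface, if the arm or the gripper's body presses on something with over 40 N, if the wrist force passes 120 N, or if a joint passes its speed limit or range.

ROBOT

A 6-joint arm with a two-finger parallel gripper is mounted at the origin on the work surface. World frame = base frame: x ahead of the robot, y to its left, z up, the work surface at z = 0. Lengths are in m, angles in rad, forces in N, time in s.
With the tool pointing down it reaches from about 0.375 to 0.9 m from the base axis. Payload 3.1 kg.
Tool frame: the origin (TCP) lies on the front face of the gripper's body, between the roots of the fingers; the fingertips stand 70 mm ahead of it and the grasp point (between the pads) lies 51 mm ahead of it; z points along the fingers, y is the line along which they close (so a half turn about z gives the same grasp; the last joint's range is limited). The gripper opens to 87 mm and grips with 3 to 60 N. Pads are 19 mm wide; open, the fingers measure 117 mm over their backs; the gripper's body (75 mm by 190 mm) begins 51 mm behind the grasp point.
Start: joints at [-1.442, 0.527, 1.433, -0, 1.181, -0.178], TCP at [0.189, -0.596, 0.292] pointing down, gripper open.
Joint ranges: [-3.08, 3.08], [-0.75, 2.2], [0.22, 2.44], [-1.43, 4.57], [0, 2.65], [-2.85, 2.85]. Speed limits (rad/s): [2.79, 2.79, 3.14, 3.14, 3.14, 3.14].

INTERFACE

Orientations are given as a unit quaternion [x, y, z, w].
In Python, from rig import robot, cams, ticket gives the robot as it stands. The module is installed in compiled form; this text tells all that it offers.
- The arm moves only by the shell command python3 -m crank 'ROWS' [FORCE]. ROWS is JSON, a list of rows, each a list of 7 numbers: the shift along the tool's x, y, z in cm, then the turn, a rotation vector about the tool's x, y, z in rad, then the closure, from 0 (fully open) to 1 (shut). A call has 1 to 5 rows; each row shifts and turns the commanded pose from where the row before left it, along the tool's axes as they then stand; what a row does not reach is not made up. A row lasts 1/8 s, in which the tool goes at most 62.5 mm and 10.7 degrees, less where a joint would pass 70% of its speed; a pose out of reach is approached as far as the arm can. A call is refused whole if a number of a shift passes 6.25 or a number of a turn 0.188, either way. A call with a gripper value outside its range is refused whole. The fingers move at their own pace and stop on an object; FORCE is the grip in N (left out, the last holds). Time passes only in rows, so rows that do not move let the fingers close. It gives the time, the measured TCP pose, the force, the opening and the grip force at its end, in the units of the state.
- robot.get_obs(): the state, without advancing time (a new reading comes with each control period).
- cams.camera(name): name is "side" or "top" or "wrist"; returns the picture (400x640x3 uint8, red, green, blue); there is no depth.
- cams.camera_info(name): a dict with "intrinsics" (3x3 intrinsics, pixels), "pose" (4x4, takes a point from camera to world coordinates). Camera axes: x right, y down, z forward; pixel columns grow to the right and rows downward; lengths in m; the calibration is good to about 2 mm. A picture is of the moment at which its call begins: read the wrist's pose just before it. camera_info takes no time and is no camera call; for the wrist camera it gives the pose at the moment of the call.
- ticket.hand_in(): hands the job in; it is judged then, once.
The state is a dict: "time": time; "q": joint angles; "joint_velocities": joint speeds; "joint_torque": joint torques, N m; "position": TCP position; "tool_rot": TCP orientation; "ft_force": force on the tool from outside, world axes, zero at the start; "moment": the same for the moment, N m; "grip_width": finger opening in m; "grip_force": force on a finger pad.
Only numpy, scipy, OpenCV 4.12 (cv2) and the standard library are available. Lean on these libraries where they do the work, as an engineer would, in place of code of your own. Each camera call takes 0.05 s, during which the arm holds its last target. There are 200 camera calls.

## Working session

There is one attempt and no reset: what is moved stays moved. The work goes in short steps, Python scripts to look and compute and a shell command to move; the robot and the scene stay as the last step left them, time stands still between calls to the robot, and variables do not carry over. Pictures are saved under pics/ and viewed, at most 14 in all, crops included, and the job is handed in when it is done.

```bash
mkdir -p pics; python3 - <<'E'
from rig import robot,cams
import cv2,numpy as np
np.set_printoptions(precision=4,suppress=True)
for n in("top","side"):
    i=cams.camera_info(n);print(n,i["intrinsics"],i["pose"])
    cv2.imwrite(f"pics/{n}0.png",cams.camera(n)[:,:,::-1])
o=robot.get_obs();print(o)
E
```

```text
top [[433.3024   0.     321.1   ]
 [  0.     433.3024 193.1093]
 [  0.       0.       1.    ]] [[-0.0093 -0.9886  0.1505  0.3934]
 [-0.9999  0.0072 -0.0141  0.0157]
 [ 0.0128 -0.1506 -0.9885  1.0335]
 [ 0.      0.      0.      1.    ]]
side [[454.6024   0.     326.093 ]
 [  0.     454.6024 199.1212]
 [  0.       0.       1.    ]] [[ 0.9988 -0.0235  0.0441  0.4788]
 [-0.0479 -0.703   0.7096 -0.7423]
 [ 0.0143 -0.7108 -0.7032  0.7452]
 [ 0.      0.      0.      1.    ]]
{'time': 0.1, 'q': array([-1.4415,  0.5284,  1.4338, -0.    ,  1.1814, -0.1785]), 'joint_velocities': array([ 0.0035, -0.0031, -0.0015, -0.0005, -0.0002, -0.0018]), 'joint_torque': array([ -0.0004, -44.0988, -17.715 ,   0.0636,   0.0534,  -0.    ]), 'position': array([ 0.1893, -0.5951,  0.2913]), 'tool_rot': array([ 0.9882,  0.1533,  0.    , -0.001 ]), 'ft_force': array([ 1.473 ,  0.4975, -0.4489]), 'moment': array([-0.0046,  0.0174,  0.0614]), 'grip_force': 0.0, 'grip_width': 0.08717124827141078}
```

View pics/top0.png

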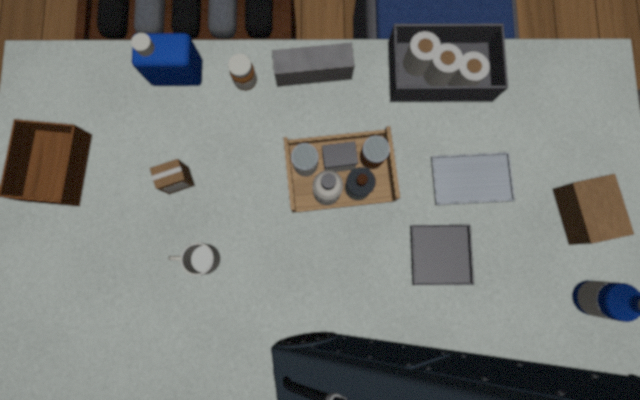

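View pics/side0.png

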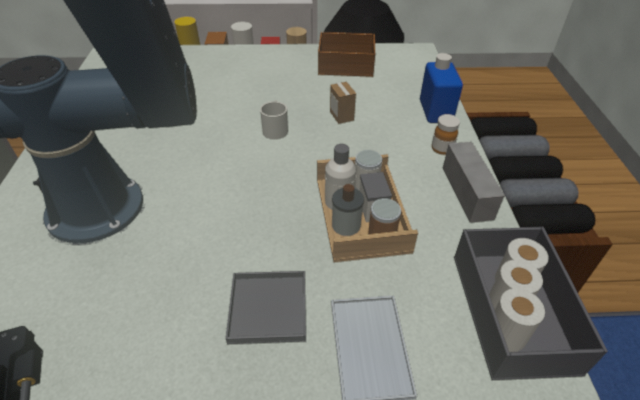

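Top view: bottle cap (327,181), canister knob (361,180), tub (340,155), tins (305,157) and (375,150), carton (172,176), long tray (472,178), square tray (441,254). The mug is at (203,259) and the rack spans (285..398,130..212).

```bash
cat > h.py <<'E'
import numpy as np,cv2
from rig import robot,cams
np.set_printoptions(precision=4,suppress=True)
def w(n,u,v,z,i=None):
    i=i or cams.camera_info(n);K=i["intrinsics"];T=i["pose"]
    d=T[:3,:3]@np.linalg.solve(K,[u,v,1.]);return (T[:3,3]+d*(z-T[2,3])/d[2])
def px(i,p):
    T=i["pose"];c=T[:3,:3].T@(np.asarray(p,float)-T[:3,3]);q=i["intrinsics"]@c;return q[:2]/q[2]
E
python3 - <<'E'
from h import *
a=cv2.imread("pics/top0.png")
A=cv2.resize(a[120:220,275:405],None,fx=6,fy=6,interpolation=cv2.INTER_CUBIC)[:600,:800]
cv2.imwrite("pics/c1.png",A)
B=cv2.resize(a[150:200,140:205],None,fx=6,fy=6,interpolation=cv2.INTER_CUBIC)
C=cv2.resize(a[145:290,405:520],None,fx=3,fy=3,interpolation=cv2.INTER_CUBIC)
M=np.zeros((440,740,3),np.uint8);M[:300,:390]=B;M[:435,392:392+345]=C
cv2.imwrite("pics/c2.png",M)
E
```

```text
(no output)
```

View pics/c1.png

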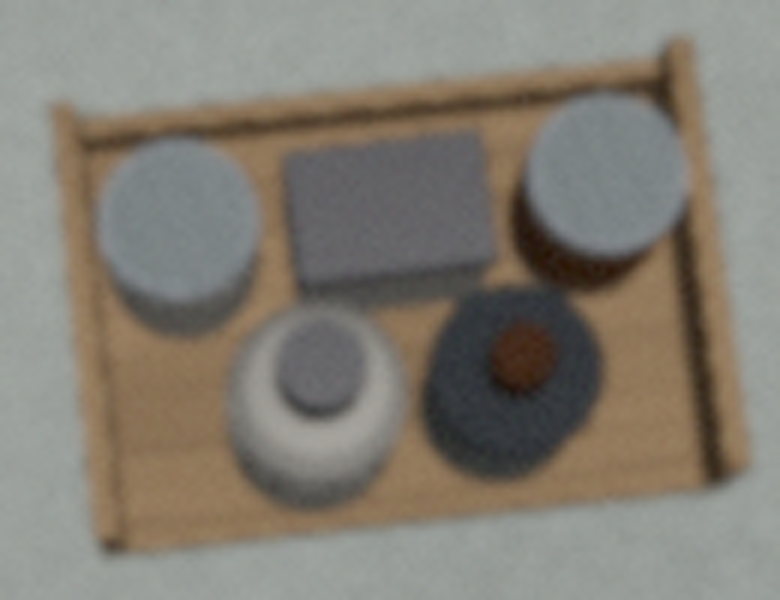

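View pics/c2.png

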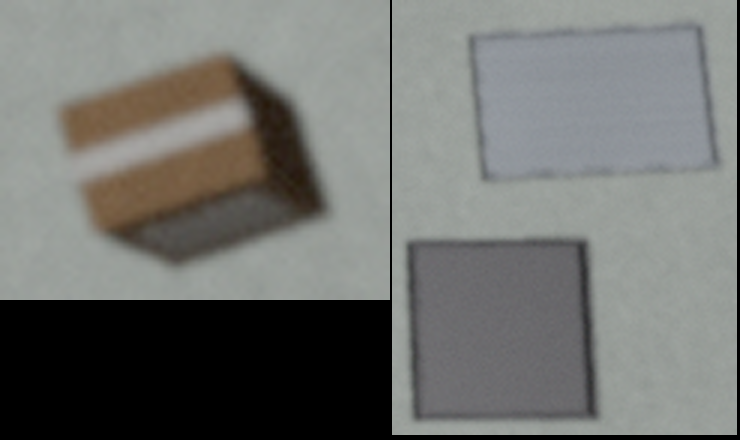

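The crops show the tub lid corners, the carton top corners, the cap, the knob, and the tray corners. Now I'll compute positions from them.

```bash
python3 - <<'E'
from h import *
i=cams.camera_info("top")
f=lambda x,y,z:w("top",275+(x+.5)/6-.5,120+(y+.5)/6-.5,z,i)[:2]
c=lambda x,y,z:w("top",140+(x+.5)/6-.5,150+(y+.5)/6-.5,z,i)[:2]
t=lambda x,y,z:w("top",405+(x-392+.5)/3-.5,145+(y+.5)/3-.5,z,i)[:2]
print("cap",f(323,364,.167),"knob",f(523,355,.125))
ang=lambda a,b:np.degrees(np.arctan2(*(b-a)[::-1]))
T=[f(*p,.09) for p in[(288,155),(482,130),(495,262),(303,280)]];print("tub",np.mean(T,0),ang(T[1],T[0]),ang(T[2],T[3]),[np.linalg.norm(T[k]-T[k-1]) for k in range(4)])
a,b=f(180,222,.099),f(605,175,.099);print("tins",a,b,ang(b,a),(a+b)/2,np.linalg.norm(a-b))
R=[f(*p,.067) for p in[(55,105),(690,38),(748,465),(100,540)]];print("rack",np.mean(R,0),R,ang(R[1],R[0]),ang(R[2],R[3]))
C=[c(*p,.09) for p in[(62,108),(230,55),(270,175),(98,232)]];print("carton",np.mean(C,0),ang(C[1],C[0]),ang(C[2],C[3]),[np.linalg.norm(C[k]-C[k-1]) for k in range(4)])
for n,P,z in(("long",[(472,37),(698,27),(718,163),(485,180)],.014),("sq",[(408,242),(585,242),(597,417),(415,417)],.022)):
    Q=[t(*p,z) for p in P];print(n,np.mean(Q,0),ang(Q[1],Q[0]),ang(Q[2],Q[3]),[np.linalg.norm(Q[k]-Q[k-1]) for k in range(4)])
print("cup",w("top",203,257,.075,i)[:2])
E
```

```text
cap [ 0.5516 -0.0117] knob [ 0.5621 -0.0843]
tub [ 0.6251 -0.0406] 97.21137789236741 95.09252707615703 [np.float64(0.0479689107401172), np.float64(0.07330142756737267), np.float64(0.050676952073355555), np.float64(0.0716813854425085)]
tins [0.6175 0.0382] [ 0.6344 -0.1191] 96.11407678191051 [ 0.626  -0.0405] 0.15814021583847754
rack [ 0.6005 -0.0442] [array([0.6715, 0.0866]), array([ 0.6968, -0.1581]), array([ 0.5302, -0.1745]), array([0.5037, 0.0692])] 95.90549305884473 96.2034930313293
carton [0.5838 0.3419] 107.8705378824412 108.5622364019517 [np.float64(0.0489117715207375), np.float64(0.06393105011640184), np.float64(0.048154515912125155), np.float64(0.06527852741246189)]
long [ 0.5817 -0.3613] 92.22554765088407 93.73696150003657 [np.float64(0.1162956575141335), np.float64(0.18401411466733672), np.float64(0.11140994142012609), np.float64(0.18725476887728967)]
sq [ 0.402  -0.2757] 89.52507289631339 89.42826562821432 [np.float64(0.13388747005354149), np.float64(0.1387466839066589), np.float64(0.1341369861054551), np.float64(0.13983612375527837)]
cup [0.4002 0.261 ]
```

```bash
cat >> h.py <<'E'
from scipy.spatial.transform import Rotation as Ro
def go(x,y,z,yaw,n=None):
    "remaining shift (tool axes, cm) and turn to TCP target; yaw = tool x heading, deg"
    o=robot.get_obs();Rc=Ro.from_quat(o["tool_rot"]);Rt=Ro.from_euler('z',yaw,degrees=True)*Ro.from_euler('x',180,degrees=True)
    s=Rc.inv().apply(np.array([x,y,z])-o["position"])*100;r=(Rc.inv()*Rt).as_rotvec()
    print("t",round(o["time"],2),"pos",o["position"],"F",o["ft_force"],"gw",round(o["grip_width"],4),"\nshift cm",s.round(2),np.linalg.norm(s).round(1),"turn",r.round(3),"shift after turn",(Rt.inv().apply(np.array([x,y,z])-o["position"])*100).round(2))
E
python3 -m crank '[[0,0,0,0,0,-0.171,0],[0,0,0,0,0,-0.171,0],[0,0,0,0,0,-0.171,0],[0,0,0,0,0,-0.171,0],[0,0,0,0,0,-0.171,0]]'
python3 -m crank '[[0,0,0,0,0,-0.171,0],[0,0,0,0,0,-0.171,0],[0,0,0,0,0,-0.171,0]]'
python3 -c "
from h import *
go(.5535,-.011,.29,96)"
```

```text
time: 0.72
position: [0.1894, -0.5952, 0.2916]
tool_rot: [0.834, 0.552, 0.0, -0.001]
ft_force: [0.0, 0.0, -0.4]
grip_width: 0.0872
grip_force: 0.0
time: 1.1
position: [0.1893, -0.5952, 0.2917]
tool_rot: [0.667, 0.745, 0.0, -0.001]
ft_force: [0.3, -0.5, -0.3]
grip_width: 0.087
grip_force: 0.0
t 1.1 pos [ 0.1893 -0.5952  0.2917] F [ 0.323  -0.4685 -0.3111] gw 0.087 
shift cm [54.05 42.64  0.24] 68.8 turn [-0.    -0.001  0.006] shift after turn [54.3  42.32  0.17]
```

```bash
python3 -m crank '[[4.9,3.8,0,0,0,0,0],[4.9,3.8,0,0,0,0,0],[4.9,3.8,0,0,0,0,0],[4.9,3.8,0,0,0,0,0],[4.9,3.8,0,0,0,0,0]]' >/dev/null
python3 -m crank '[[4.9,3.8,0,0,0,0,0],[4.9,3.8,0,0,0,0,0],[4.9,3.8,0,0,0,0,0],[4.9,3.8,0,0,0,0,0],[0,0,0,0,0,0,0]]'
python3 - <<'E'
from h import *
go(.5535,-.011,.29,96)
i=cams.camera_info("wrist");print(i);cv2.imwrite("pics/w1.png",cams.camera("wrist")[:,:,::-1])
for p in[(.5535,-.011,.167),(.5625,-.0848,.125),(.6255,-.0405,.09)]:print(px(i,p))
E
```

```text
time: 2.35
position: [0.4845, -0.1173, 0.292]
tool_rot: [0.666, 0.746, 0.0, -0.0]
ft_force: [-0.3, -1.0, 0.3]
grip_width: 0.0867
grip_force: 0.0
t 2.35 pos [ 0.4845 -0.1173  0.292 ] F [-0.2771 -0.9924  0.3346] gw 0.0867 
shift cm [9.79 8.05 0.21] 12.7 turn [ 0.    -0.001  0.008] shift after turn [9.85 7.97 0.2 ]
{'intrinsics': array([[314.7916,   0.    , 318.9468],
       [  0.    , 314.7916, 194.6413],
       [  0.    ,   0.    ,   1.    ]]), 'pose': array([[ 0.9937,  0.1079,  0.0303,  0.4758],
       [ 0.1121, -0.9565, -0.2695, -0.0433],
       [-0.0001,  0.2712, -0.9625,  0.3867],
       [ 0.    ,  0.    ,  0.    ,  1.    ]])}
[443.0106  68.6408]
[415.5208 168.6721]
[481.1434 121.7646]
```

View pics/w1.png

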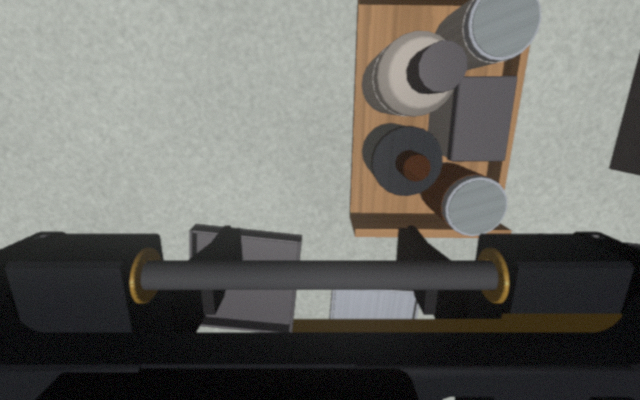

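Wrist view: cap centre at (442,67) against (443,69) predicted, and knob at (416,166) against (416,169). The estimates agree to 1–2 mm, so I'll go and grasp the bottle.

```bash
python3 -m crank '[[4.9,4.0,0,0,0,0,0],[5.0,4.0,0,0,0,0.006,0],[0,0,4.5,0,0,0,0],[0,0,0,0,0,0,0]]'
python3 - <<'E'
from h import *
go(.5535,-.0103,.202,96)
i=cams.camera_info("wrist");print(px(i,(.5535,-.0103,.167)))
I={'intrinsics':i['intrinsics'],'pose':np.array([[ 0.9937,  0.1079,  0.0303,  0.4758],[ 0.1121, -0.9565, -0.2695, -0.0433],[-0.0001,  0.2712, -0.9625,  0.3867],[0,0,0,1]])}
print(w("",442,67,.167,I),w("",416,166,.125,I),w("",481,118,.09,I))
E
```

```text
time: 2.9
position: [0.5487, -0.0168, 0.2443]
tool_rot: [0.672, 0.741, -0.002, -0.004]
ft_force: [-0.2, 0.1, 0.6]
grip_width: 0.0869
grip_force: 0.0
t 2.9 pos [ 0.5487 -0.0168  0.2443] F [-0.2027  0.0716  0.6207] gw 0.0869 
shift cm [0.59 0.58 4.23] 4.3 turn [-0.009 -0.002 -0.006] shift after turn [0.6  0.55 4.23]
[330.003  227.8352]
[ 0.5526 -0.0101  0.167 ] [ 0.5624 -0.0825  0.125 ] [ 0.6245 -0.0372  0.09  ]
```

```bash
python3 -m crank '[[0,0,0,0,0,0,0],[0,0,0,0,0,0,0]]' >/dev/null; python3 -c "
from h import *
go(.5530,-.0103,.202,96)"
```

```text
t 3.15 pos [ 0.5517 -0.0177  0.2488] F [-0.8097  0.236  -0.5488] gw 0.0871 
shift cm [0.73 0.18 4.68] 4.7 turn [ 0.003  0.001 -0.008] shift after turn [0.72 0.2  4.68]
```

```bash
python3 -m crank '[[0.7,0.2,0,0,0,-0.008,0],[0,0,2.4,0,0,0,0],[0,0,2.3,0,0,0,0],[0,0,0,0,0,0,0],[0,0,0,0,0,0,0]]' >/dev/null; python3 -c "
from h import *
go(.5530,-.0103,.202,96)"
```

```text
t 3.77 pos [ 0.5531 -0.0091  0.2012] F [ 1.3804  0.1347 -0.0323] gw 0.0869 
shift cm [-0.12 -0.02 -0.08] 0.1 turn [0.002 0.    0.002] shift after turn [-0.12 -0.02 -0.08]
```

```bash
python3 -m crank '[[0,0,0,0,0,0,1],[0,0,0,0,0,0,1],[0,0,0,0,0,0,1],[0,0,0,0,0,0,1],[0,0,0,0,0,0,1]]' 25; python3 -c "
from h import *
go(.5530,-.0103,.202,96)"
```

```text
time: 4.4
position: [0.5525, -0.0091, 0.2003]
tool_rot: [0.668, 0.744, -0.0, -0.0]
ft_force: [-0.2, 0.0, 0.3]
grip_width: 0.045
grip_force: 0.0
t 4.4 pos [ 0.5525 -0.0091  0.2003] F [-0.1906  0.012   0.3359] gw 0.045 
shift cm [-0.12  0.04 -0.17] 0.2 turn [-0.    -0.     0.002] shift after turn [-0.12  0.04 -0.17]
```

```bash
python3 -m crank '[[0,0,0,0,0,0,1],[0,0,0,0,0,0,1],[0,0,0,0,0,0,1],[0,0,0,0,0,0,1]]' 25; python3 -c "
from h import *
go(.5530,-.0103,.202,96)"
```

```text
time: 4.9
position: [0.5526, -0.0091, 0.2002]
tool_rot: [0.668, 0.744, 0.0, 0.0]
ft_force: [0.3, 0.2, -0.1]
grip_width: 0.0312
grip_force: 24.9
t 4.9 pos [ 0.5526 -0.0091  0.2002] F [ 0.2868  0.2003 -0.0783] gw 0.0312 
shift cm [-0.12  0.03 -0.18] 0.2 turn [ 0.    -0.     0.002] shift after turn [-0.12  0.03 -0.18]
```

```bash
python3 -m crank '[[0,0,-2.5,0,0,0,1],[0,0,-4,0,0,0,1],[0,0,-4,0,0,0,1],[0,0,-2.5,0,0,0,1],[0,0,0,0,0,0,1]]'
python3 -m crank '[[-2.5,0,0,0,0,0,1],[-5,-0.1,0,0,0,0,1],[-5,-0.1,0,0,0,0,1],[-5,-0.1,0,0,0,0,1],[-5,-0.2,0,0,0,0,1]]' >/dev/null
python3 -m crank '[[-5,-0.2,0,0,0,0,1],[-5,-0.2,0,0,0,0,1],[-4,-0.1,0,0,0,0,1],[-2.5,0,0,0,0,0,1],[0,0,0,0,0,0,1]]' 
python3 -m crank '[[0,0,0,0,0,0,1],[0,0,0,0,0,0,1]]' >/dev/null
python3 -c "
from h import *
go(.584,-.404,.193,96)
cv2.imwrite('pics/w2.png',cams.camera('side')[:,:,::-1])"
```

```text
time: 5.52
position: [0.553, -0.0092, 0.3315]
tool_rot: [0.668, 0.744, 0.001, 0.001]
ft_force: [0.5, -0.2, -4.2]
grip_width: 0.0313
grip_force: 25.0
time: 6.78
position: [0.583, -0.3995, 0.3265]
tool_rot: [0.669, 0.743, -0.0, -0.002]
ft_force: [-0.4, 1.2, -4.5]
grip_width: 0.0313
grip_force: 25.1
t 7.03 pos [ 0.5842 -0.3962  0.3296] F [-0.8897 -0.1857 -4.5318] gw 0.0316 
shift cm [-0.8  -0.09 13.66] 13.7 turn [-0.001 -0.002  0.004] shift after turn [-0.78 -0.1  13.66]
```

View pics/w2.png

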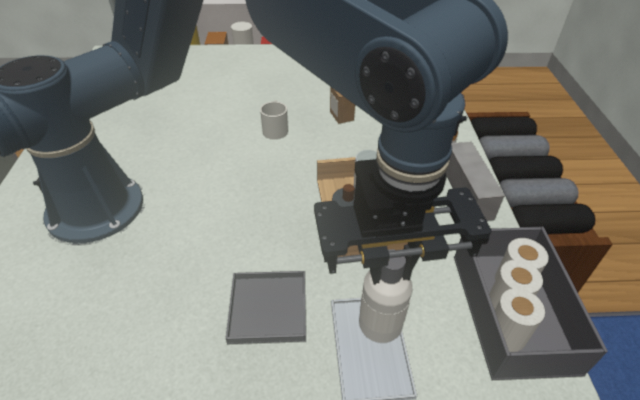

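The bottle is held upright over the long tray and everything else is undisturbed. Lowering it now.

```bash
python3 -m crank '[[-0.8,-0.1,3,0,0,0,1],[0,0,4,0,0,0,1],[0,0,4,0,0,0,1],[0,0,1.5,0,0,0,1],[0,0,0.7,0,0,0,1]]' >/dev/null
python3 -m crank '[[0,0,0,0,0,0,1],[0,0,0,0,0,0,1]]' 
python3 -c "
from h import *
go(.584,-.404,.192,96)"
```

```text
time: 7.95
position: [0.5849, -0.4067, 0.2002]
tool_rot: [0.668, 0.744, -0.0, 0.002]
ft_force: [-0.2, -0.4, -4.0]
grip_width: 0.0315
grip_force: 25.1
t 7.95 pos [ 0.5849 -0.4067  0.2002] F [-0.1828 -0.4046 -3.9941] gw 0.0315 
shift cm [ 0.28 -0.06  0.82] 0.9 turn [0.002 0.003 0.002] shift after turn [ 0.28 -0.06  0.82]
```

```bash
python3 -m crank '[[0,0,0.6,0,0,0,1],[0,0,0,0,0,0,1],[0,0,0,0,0,0,1]]'; python3 -m crank '[[0,0,0.2,0,0,0,1],[0,0,0,0,0,0,1],[0,0,0,0,0,0,1]]'
```

```text
time: 8.32
position: [0.584, -0.406, 0.1923]
tool_rot: [0.668, 0.744, -0.0, -0.0]
ft_force: [0.1, 1.1, -3.5]
grip_width: 0.0317
grip_force: 25.1
time: 8.7
position: [0.5843, -0.4062, 0.1923]
tool_rot: [0.668, 0.744, -0.0, 0.001]
ft_force: [-2.4, 1.7, 5.6]
grip_width: 0.0313
grip_force: 25.2
```

```bash
python3 -m crank '[[0,0,0,0,0,0,0.3],[0,0,0,0,0,0,0.3],[0,0,0,0,0,0,0.3],[0,0,0,0,0,0,0.3]]'
python3 -m crank '[[0,0,-2,0,0,0,0.3],[0,0,-4,0,0,0,0.3],[0,0,-3,0,0,0,0.3],[2.3,0.1,-1,0,0,0,0.3],[5,0.2,0,0,0,0,0.3]]' >/dev/null
python3 -m crank '[[5,0.2,0,0,0,0,0.3],[5,0.2,0,0,0,0,0.3],[5,0.2,0,0,0,0,0.3],[5,0.2,0,0,0,0,0.3],[4,0.1,0,0,0,0,0.3]]' >/dev/null
python3 -m crank '[[1,0,0,0,0,0,0.3],[0,0,0,0,0,0,0.3],[0,0,0,0,0,0,0.3]]'
python3 - <<'E'
from h import *
go(.5622,-.0835,.168,96)
cv2.imwrite('pics/w3.png',cams.camera('wrist')[:,:,::-1])
cv2.imwrite('pics/s3.png',cams.camera('side')[:,:,::-1])
E
```

```text
time: 9.2
position: [0.5841, -0.406, 0.19]
tool_rot: [0.668, 0.744, 0.0, -0.0]
ft_force: [-0.8, -0.9, 0.1]
grip_width: 0.0584
grip_force: 0.0
time: 10.82
position: [0.5617, -0.0845, 0.2902]
tool_rot: [0.669, 0.744, -0.0, 0.0]
ft_force: [0.6, -0.9, -0.0]
grip_width: 0.0609
grip_force: 0.0
t 10.82 pos [ 0.5617 -0.0845  0.2902] F [ 0.5855 -0.8626 -0.0117] gw 0.0609 
shift cm [ 0.1   0.06 12.22] 12.2 turn [0.    0.001 0.001] shift after turn [ 0.1   0.06 12.22]
```

View pics/s3.png

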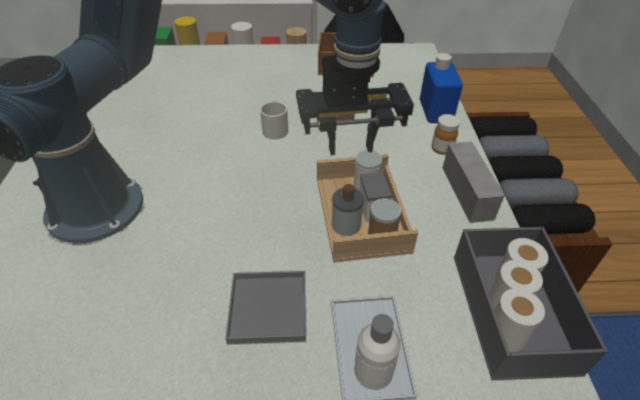

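The bottle stands in the tray at about (378,355), and the gripper is above the canister. Lowering onto the knob and gripping.

```bash
python3 -m crank '[[0.1,0.1,3.5,0,0,0,0.3],[0,0,4,0,0,0,0.3],[0,0,3,0,0,0,0.3],[0,0,1.5,0,0,0,0.3],[0,0,0,0,0,0,0.3]]' >/dev/null
python3 -m crank '[[0,0,0,0,0,0,0.3],[0,0,0,0,0,0,0.3]]'
python3 -m crank '[[0,0,0,0,0,0,1],[0,0,0,0,0,0,1],[0,0,0,0,0,0,1],[0,0,0,0,0,0,1],[0,0,0,0,0,0,1]]' 30
python3 -m crank '[[0,0,0,0,0,0,1],[0,0,0,0,0,0,1]]'
python3 - <<'E'
from h import *
go(.5795,-.318,.16,96)
E
```

```text
time: 11.8
position: [0.5632, -0.0828, 0.1715]
tool_rot: [0.668, 0.744, 0.001, 0.001]
ft_force: [0.1, 0.4, -1.2]
grip_width: 0.0607
grip_force: 0.0
time: 12.42
position: [0.5626, -0.0825, 0.1702]
tool_rot: [0.668, 0.744, 0.0, 0.0]
ft_force: [0.6, 1.6, -0.5]
grip_width: 0.0232
grip_force: 30.0
time: 12.68
position: [0.5626, -0.0825, 0.1702]
tool_rot: [0.668, 0.744, 0.0, 0.0]
ft_force: [0.7, -0.6, 0.1]
grip_width: 0.0231
grip_force: 30.0
t 12.68 pos [ 0.5626 -0.0825  0.1702] F [ 0.7118 -0.5931  0.1122] gw 0.0231 
shift cm [-23.6   -0.83   1.02] 23.6 turn [0.    0.    0.002] shift after turn [-23.6   -0.78   1.02]
```

```bash
python3 -m crank '[[0,0,-2.5,0,0,0,1],[0,0,-4,0,0,0,1],[0,0,-4,0,0,0,1],[0,0,-1,0,0,0,1],[0,0,0,0,0,0,1]]'
python3 -m crank '[[-2.5,0,0,0,0,0,1],[-4.5,-0.1,0,0,0,0,1],[-5,-0.2,0,0,0,0,1],[-5,-0.2,0,0,0,0,1],[-4.5,-0.2,0,0,0,0,1]]' >/dev/null
python3 -m crank '[[-2.1,-0.1,0,0,0,0,1],[0,0,0,0,0,0,1],[0,0,0,0,0,0,1]]' >/dev/null
python3 -c "
from h import *
go(.5795,-.318,.163,96)"
```

```text
time: 13.3
position: [0.5619, -0.0823, 0.2847]
tool_rot: [0.668, 0.744, -0.0, -0.0]
ft_force: [0.2, 0.3, -3.5]
grip_width: 0.0236
grip_force: 30.0
t 14.3 pos [ 0.5792 -0.3158  0.2841] F [ 0.1821 -0.1303 -2.6446] gw 0.0234 
shift cm [-0.26  0.04 12.11] 12.1 turn [-0.002 -0.003  0.003] shift after turn [-0.22  0.01 12.11]
```

```bash
python3 -m crank '[[-0.2,0,3,0,0,0,1],[0,0,4,0,0,0,1],[0,0,3,0,0,0,1],[0,0,1.4,0,0,0,1],[0,0,0.5,0,0,0,1]]' >/dev/null
python3 -m crank '[[0,0,0,0,0,0,1],[0,0,0,0,0,0,1]]'
python3 -m crank '[[0,0,0.2,0,0,0,1],[0,0,0,0,0,0,1],[0,0,0,0,0,0,1]]'
```

```text
time: 15.18
position: [0.5806, -0.3203, 0.1677]
tool_rot: [0.668, 0.744, 0.0, 0.001]
ft_force: [1.5, 0.9, -3.2]
grip_width: 0.0228
grip_force: 30.0
time: 15.55
position: [0.5798, -0.32, 0.1644]
tool_rot: [0.668, 0.744, 0.0, 0.0]
ft_force: [-0.1, -0.2, -2.0]
grip_width: 0.0231
grip_force: 30.0
```

```bash
python3 -m crank '[[0,0,0.2,0,0,0,1],[0,0,0,0,0,0,1],[0,0,0,0,0,0,1]]'
python3 -m crank '[[0,0,0.1,0,0,0,1],[0,0,0,0,0,0,1],[0,0,0,0,0,0,1]]'
```

```text
time: 15.92
position: [0.58, -0.32, 0.1623]
tool_rot: [0.668, 0.744, 0.0, 0.0]
ft_force: [0.7, 0.1, -2.6]
grip_width: 0.0232
grip_force: 30.0
time: 16.3
position: [0.5802, -0.3201, 0.1621]
tool_rot: [0.668, 0.744, 0.0, 0.001]
ft_force: [0.7, 1.6, 5.0]
grip_width: 0.0231
grip_force: 30.0
```

```bash
python3 -m crank '[[0,0,0,0,0,0,0.2],[0,0,0,0,0,0,0.2],[0,0,0,0,0,0,0.2],[0,0,0,0,0,0,0.2],[0,0,0,0,0,0,0.2]]'
python3 -m crank '[[0,0,-2,0,0,0,0.2],[0,0,-4,0,0,0,0.2],[0,0,-4,0,0,0,0.2],[0,0,-2,0,0,0,0.2],[2.5,0.6,0,0,0,0,0.2]]' >/dev/null
python3 -m crank '[[5,1.3,0,0,0,0,0.2],[5,1.3,0,0,0,0,0.2],[5,1.4,0,0,0,0,0.2],[5,1.4,0,0,0,0,0.2],[4,1.1,0,0,0,0,0.2]]' >/dev/null
python3 -m crank '[[1,0.3,0,0,0,0,0.2],[0,0,0,0,0,0,0.2],[0,0,0,0,0,0,0.2]]'
python3 - <<'E'
from h import *
go(.6248,-.039,.119,96)
i=cams.camera_info("wrist")
cv2.imwrite('pics/w4.png',cams.camera('wrist')[:,:,::-1])
c,s=np.cos(np.radians(6)),np.sin(np.radians(6))
for a,b in((-1,1),(1,1),(1,-1),(-1,-1)):
    x,y=a*.026,b*.038;print(px(i,(.6248+c*x-s*y,-.039+s*x+c*y,.09)).round(1))
E
```

```text
time: 16.92
position: [0.5798, -0.32, 0.1611]
tool_rot: [0.668, 0.744, -0.0, -0.0]
ft_force: [0.0, 0.2, 1.0]
grip_width: 0.0645
grip_force: 0.0
time: 18.55
position: [0.6238, -0.0395, 0.281]
tool_rot: [0.669, 0.744, -0.0, -0.0]
ft_force: [0.3, 0.1, -0.8]
grip_width: 0.0696
grip_force: 0.0
t 18.55 pos [ 0.6238 -0.0395  0.281 ] F [ 0.3462  0.148  -0.8326] gw 0.0696 
shift cm [ 0.04  0.12 16.2 ] 16.2 turn [-0.001  0.     0.001] shift after turn [ 0.04  0.11 16.2 ]
[291.9 147.1]
[349.5 147.2]
[347.3 225.8]
[293.7 225.7]
```

View pics/w4.png

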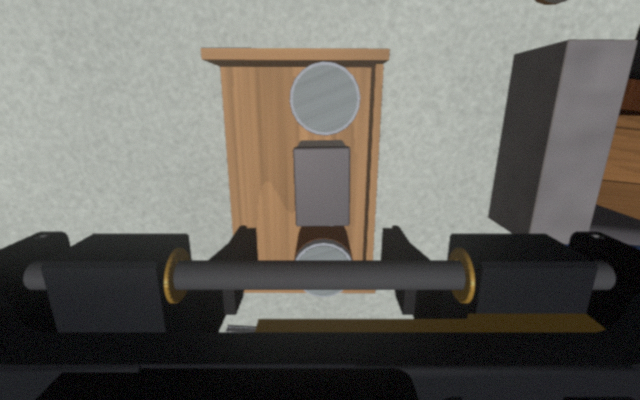

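The tub corners are at (295,147)–(349,225), within 1–1.5 mm of the prediction. Descending and gripping.

```bash
python3 -m crank '[[0,0.2,4,0,0,0,0.2],[0,0,4.5,0,0,0,0.2],[0,0,4,0,0,0,0.2],[0,0,2.5,0,0,0,0.2],[0,0,1,0,0,0,0.2]]' >/dev/null
python3 -m crank '[[0,0,0,0,0,0,0.2],[0,0,0,0,0,0,0.2]]'
python3 -m crank '[[0,0,0,0,0,0,1],[0,0,0,0,0,0,1],[0,0,0,0,0,0,1],[0,0,0,0,0,0,1]]' 30
python3 -c "
from h import *
go(.402,-.2757,.12,96)"
```

```text
time: 19.48
position: [0.6269, -0.039, 0.1225]
tool_rot: [0.668, 0.744, 0.001, 0.001]
ft_force: [0.3, 0.1, 0.5]
grip_width: 0.0697
grip_force: 0.0
time: 19.98
position: [0.6262, -0.0384, 0.1219]
tool_rot: [0.668, 0.744, 0.0, 0.0]
ft_force: [-0.8, 0.6, 5.0]
grip_width: 0.051
grip_force: 31.7
t 19.98 pos [ 0.6262 -0.0384  0.1219] F [-0.8297  0.6167  5.0168] gw 0.051 
shift cm [-21.19 -24.84   0.18] 32.6 turn [0.001 0.    0.003] shift after turn [-21.26 -24.78   0.19]
```

```bash
python3 -m crank '[[0,0,-2,0,0,0,1],[0,0,-4,0,0,0,1],[0,0,-4,0,0,0,1],[0,0,-2,0,0,0,1],[0,0,0,0,0,0,1]]'
python3 -m crank '[[-1.5,-1.7,0,0,0,0,1],[-3,-3.5,0,0,0,0,1],[-3.3,-3.9,0,0,0,0,1],[-3.3,-3.9,0,0,0,0,1],[-3.3,-3.9,0,0,0,0,1]]' >/dev/null
python3 -m crank '[[-3.3,-3.9,0,0,0,0,1],[-2.5,-3,0,0,0,0,1],[-1,-1,0,0,0,0,1],[0,0,0,0,0,0,1],[0,0,0,0,0,0,1]]' >/dev/null
python3 -c "
from h import *
go(.402,-.2757,.115,96)"
```

```text
time: 20.6
position: [0.6266, -0.0385, 0.2423]
tool_rot: [0.668, 0.744, 0.001, 0.001]
ft_force: [-0.3, -0.3, -3.3]
grip_width: 0.051
grip_force: 31.2
t 21.85 pos [ 0.4024 -0.2748  0.2409] F [ 0.2153 -0.6582 -3.9394] gw 0.0508 
shift cm [-0.1  -0.04 12.59] 12.6 turn [-0.    -0.001  0.003] shift after turn [-0.08 -0.05 12.59]
```

```bash
python3 -m crank '[[0,0,3,0,0,0,1],[0,0,4,0,0,0,1],[0,0,3,0,0,0,1],[0,0,1.5,0,0,0,1],[0,0,0.6,0,0,0,1]]' >/dev/null
python3 -m crank '[[0,0,0.1,0,0,0,1],[0,0,0,0,0,0,1],[0,0,0,0,0,0,1]]'
python3 -m crank '[[0,0,0.3,0,0,0,1],[0,0,0,0,0,0,1],[0,0,0,0,0,0,1]]'
python3 -m crank '[[0,0,0.2,0,0,0,1],[0,0,0,0,0,0,1],[0,0,0,0,0,0,1]]'
```

```text
time: 22.85
position: [0.4024, -0.276, 0.12]
tool_rot: [0.668, 0.744, -0.0, 0.001]
ft_force: [0.3, 0.7, -2.5]
grip_width: 0.0507
grip_force: 31.3
time: 23.22
position: [0.4021, -0.2757, 0.1162]
tool_rot: [0.668, 0.744, -0.0, -0.0]
ft_force: [-0.2, -0.3, -3.7]
grip_width: 0.0507
grip_force: 31.3
time: 23.6
position: [0.4021, -0.2757, 0.1142]
tool_rot: [0.668, 0.744, 0.0, -0.0]
ft_force: [0.2, -0.4, -3.0]
grip_width: 0.0509
grip_force: 31.3
```

```bash
python3 -m crank '[[0,0,0.1,0,0,0,1],[0,0,0,0,0,0,1],[0,0,0,0,0,0,1]]'
python3 -m crank '[[0,0,0,0,0,0,0.2],[0,0,0,0,0,0,0.2],[0,0,0,0,0,0,0.2]]'
python3 -m crank '[[0,0,-2,0,0,0,0.2],[0,0,-5,0,0,0,0.2],[0,0,-5,0,0,0,0.2],[0,0,-3,0,0,0,0.2],[2.5,1,0,0,0,0,0.2]]' >/dev/null
python3 -m crank '[[5.4,2.2,0,0,0,0,0.2],[5.4,2.2,0,0,0,0,0.2],[5.4,2.2,0,0,0,0,0.2],[5.4,2.2,0,0,0,0,0.2],[5.4,2.2,0,0,0,0,0.2]]' >/dev/null
python3 -m crank '[[5.4,2.2,0,0,0,0,0.2],[5.4,2.2,0,0,0,0,0.2],[5.4,2.2,0,0,0,0,0.2],[5.4,2.2,0,0,0,0,0.2],[2.5,1,0,0,0,0,0.2]]' >/dev/null
python3 -m crank '[[0,0,0,0,0,-0.106,0.2],[0,0,0,0,0,-0.106,0.2],[0,0,0,0,0,0,0.2],[0,0,0,0,0,0,0.2]]'
python3 - <<'E'
from h import *
go(.5838,.3419,.121,108.2)
i=cams.camera_info("wrist");print(i["pose"])
cv2.imwrite('pics/w5.png',cams.camera('wrist')[:,:,::-1])
cv2.imwrite('pics/s5.png',cams.camera('side')[:,:,::-1])
c,s=np.cos(np.radians(18.2)),np.sin(np.radians(18.2))
for a,b in((-1,1),(1,1),(1,-1),(-1,-1)):
    x,y=a*.025,b*.033;print(px(i,(.5838+c*x-s*y,.3419+s*x+c*y,.09)).round(1))
E
```

```text
time: 23.98
position: [0.4021, -0.2757, 0.1139]
tool_rot: [0.668, 0.744, -0.0, 0.0]
ft_force: [-0.9, 0.9, 6.1]
grip_width: 0.0506
grip_force: 31.8
time: 24.35
position: [0.4023, -0.2758, 0.1132]
tool_rot: [0.668, 0.744, 0.0, 0.0]
ft_force: [-0.5, 0.3, 0.1]
grip_width: 0.0678
grip_force: 0.0
time: 26.72
position: [0.5615, 0.2804, 0.263]
tool_rot: [0.586, 0.81, -0.0, -0.0]
ft_force: [0.4, 0.2, -0.2]
grip_width: 0.0694
grip_force: 0.0
t 26.73 pos [0.5615 0.2804 0.263 ] F [ 0.4402  0.2171 -0.1819] gw 0.0694 
shift cm [ 5.15  4.04 14.2 ] 15.6 turn [-0. -0. -0.] shift after turn [ 5.15  4.04 14.2 ]
[[ 0.9501  0.3005  0.0842  0.5381]
 [ 0.3121 -0.9142 -0.2586  0.3512]
 [-0.0007  0.272  -0.9623  0.3576]
 [ 0.      0.      0.      1.    ]]
[338.4  93. ]
[400.1  93. ]
[394.8 173. ]
[337.1 173. ]
```

View pics/w5.png

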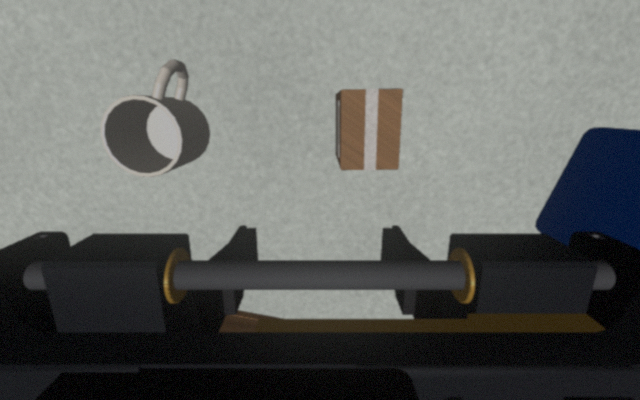

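View pics/s5.png

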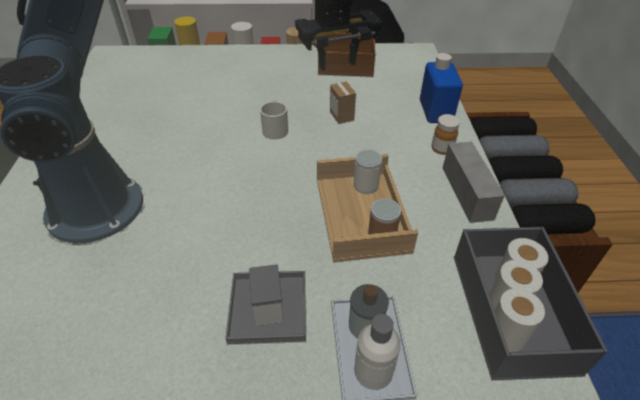

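Wrist view: carton top corners at (340,89), (403,88), (400,169), (341,170), about 3.5 mm beyond the prediction in tool x and y, with roughly 1° more yaw. Side view: the tub stands in the square tray, and the bottle and canister stand in the long tray. I'll correct and grasp the carton.

```bash
python3 -m crank '[[2.8,2.2,0,0,0,-0.018,0.2],[2.7,2.1,2,0,0,0,0.2],[0,0,4.5,0,0,0,0.2],[0,0,4,0,0,0,0.2],[0,0,2.5,0,0,0,0.2]]' >/dev/null
python3 -m crank '[[0,0,0.9,0,0,0,0.2],[0,0,0,0,0,0,0.2],[0,0,0,0,0,0,0.2]]'
python3 - <<'E'
from h import *
go(.5838,.3419,.121,109)
E
```

```text
time: 27.82
position: [0.5856, 0.3468, 0.1258]
tool_rot: [0.579, 0.816, 0.001, 0.001]
ft_force: [0.0, -0.1, -0.1]
grip_width: 0.0699
grip_force: 0.0
t 27.82 pos [0.5856 0.3468 0.1258] F [ 0.0037 -0.1333 -0.1212] gw 0.0699 
shift cm [-0.4  -0.33  0.48] 0.7 turn [ 0.003 -0.     0.005] shift after turn [-0.4  -0.33  0.48]
```

```bash
python3 -m crank '[[0,0,0.3,0,0,0,0.2],[0,0,0,0,0,0,1],[0,0,0,0,0,0,1],[0,0,0,0,0,0,1],[0,0,0,0,0,0,1]]' 30
python3 -m crank '[[0,0,0,0,0,0,1],[0,0,0,0,0,0,1]]'
python3 - <<'E'
from h import *
go(.6258,-.0389,.24,96)
i=cams.camera_info("wrist");print(i["pose"])
cv2.imwrite('pics/w6.png',cams.camera('wrist')[100:,220:440,::-1])
E
```

```text
time: 28.45
position: [0.5847, 0.3465, 0.1214]
tool_rot: [0.579, 0.816, 0.0, 0.0]
ft_force: [-0.9, 0.8, 0.8]
grip_width: 0.0498
grip_force: 30.0
time: 28.7
position: [0.5847, 0.3465, 0.1214]
tool_rot: [0.578, 0.816, 0.0, 0.0]
ft_force: [-1.3, -0.4, 1.8]
grip_width: 0.0498
grip_force: 30.0
t 28.7 pos [0.5847 0.3465 0.1214] F [-1.272  -0.3649  1.8195] gw 0.0498 
shift cm [-37.73  -8.86 -11.86] 40.5 turn [ 0.    -0.     0.232] shift after turn [-38.76   0.06 -11.86]
[[ 0.9437  0.3183  0.0898  0.5598]
 [ 0.3307 -0.9081 -0.2567  0.4168]
 [-0.0002  0.272  -0.9623  0.216 ]
 [ 0.      0.      0.      1.    ]]
```

```bash
python3 -m crank '[[0,0,-2.5,0,0,0,1],[0,0,-4.5,0,0,0,1],[0,0,-4,0,0,0.077,1],[0,0,-2,0,0,0.077,1],[0,0,0,0,0,0.078,1]]'
python3 -m crank '[[-2.5,0,0,0,0,0,1],[-4.5,0,0,0,0,0,1],[-5,0,0,0,0,0,1],[-5,0,0,0,0,0,1],[-5,0,0,0,0,0,1]]' >/dev/null
python3 -m crank '[[-5,0,0,0,0,0,1],[-5,0,0,0,0,0,1],[-4,0,0,0,0,0,1],[-1.5,0,0,0,0,0,1],[0,0,0,0,0,0,1]]' >/dev/null
python3 -m crank '[[0,0,0,0,0,0,1],[0,0,0,0,0,0,1]]' >/dev/null
python3 - <<'E'
from h import *
go(.6258,-.0389,.135,96)
i=cams.camera_info("wrist")
cv2.imwrite('pics/w7.png',cams.camera('wrist')[:,:,::-1])
E
```

```text
time: 29.38
position: [0.5851, 0.3467, 0.2528]
tool_rot: [0.67, 0.742, 0.001, 0.001]
ft_force: [-0.3, -0.3, -5.1]
grip_width: 0.0498
grip_force: 30.0
t 30.88 pos [ 0.6236 -0.0249  0.2511] F [-0.0645  0.5286 -2.9279] gw 0.0501 
shift cm [-1.42  0.08 11.61] 11.7 turn [-0.001 -0.001  0.002] shift after turn [-1.41  0.07 11.61]
```

View pics/w7.png

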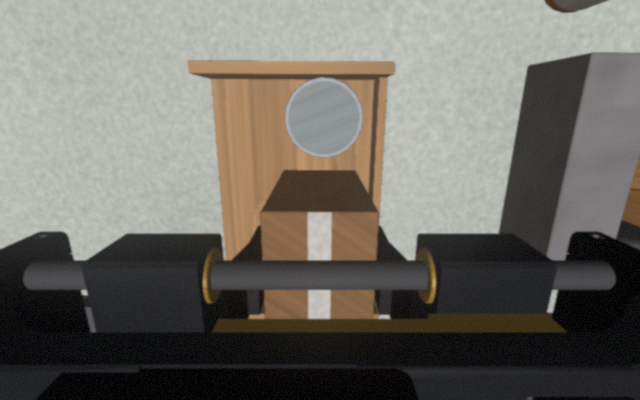

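The carton is held square, its front edge level at row 210, with the tin clear at (324,118). I'll shift 1.4 cm and lower.

```bash
python3 -m crank '[[-1.4,0.1,0,0,0,0,1],[0,0,2,0,0,0,1],[0,0,0,0,0,0,1],[0,0,0,0,0,0,1],[0,0,0,0,0,0,1]]' >/dev/null
python3 -c "
from h import *
go(.6258,-.0389,.135,96)"
```

```text
t 31.55 pos [ 0.6269 -0.0405  0.232 ] F [ 0.1368 -0.3776 -3.7858] gw 0.0497 
shift cm [ 0.18 -0.11  9.7 ] 9.7 turn [0.001 0.001 0.   ] shift after turn [ 0.17 -0.09  9.7 ]
```

```bash
python3 -m crank '[[0.1,-0.1,2.5,0,0,0,1],[0,0,3,0,0,0,1],[0,0,2.5,0,0,0,1],[0,0,1,0,0,0,1],[0,0,0,0,0,0,1]]' >/dev/null
python3 -m crank '[[0,0,0,0,0,0,1],[0,0,0,0,0,0,1]]' >/dev/null
python3 -c "
from h import *
go(.6258,-.0389,.1334,96)"
```

```text
t 32.42 pos [ 0.626  -0.0396  0.1425] F [-0.3553  0.2595 -3.1507] gw 0.05 
shift cm [ 0.07 -0.02  0.91] 0.9 turn [0.002 0.001 0.   ] shift after turn [ 0.07 -0.01  0.91]
```

```bash
python3 -m crank '[[0.1,0,0.6,0,0,0,1],[0,0,0,0,0,0,1],[0,0,0,0,0,0,1]]'
python3 -m crank '[[0,0,0.2,0,0,0,1],[0,0,0,0,0,0,1],[0,0,0,0,0,0,1]]'
python3 -m crank '[[0,0,0.1,0,0,0,1],[0,0,0,0,0,0,1],[0,0,0,0,0,0,1]]'
```

```text
time: 32.8
position: [0.6251, -0.0384, 0.1351]
tool_rot: [0.669, 0.743, -0.0, -0.0]
ft_force: [1.1, 0.2, -2.6]
grip_width: 0.0498
grip_force: 30.0
time: 33.17
position: [0.6255, -0.0385, 0.1334]
tool_rot: [0.669, 0.743, 0.0, 0.0]
ft_force: [1.1, -0.8, -1.4]
grip_width: 0.0499
grip_force: 30.0
time: 33.55
position: [0.6255, -0.0385, 0.1334]
tool_rot: [0.669, 0.743, 0.0, 0.0]
ft_force: [-2.4, 0.5, 5.6]
grip_width: 0.0498
grip_force: 30.0
```

```bash
python3 -m crank '[[0,0,0,0,0,0,0.2],[0,0,0,0,0,0,0.2],[0,0,0,0,0,0,0.2],[0,0,0,0,0,0,0.2]]'
python3 -m crank '[[0,0,-2,0,0,0,0.2],[0,0,-4.5,0,0,0,0.2],[0,0,-5,0,0,0,0.2],[0,0,-3,0,0,0,0.2],[-2.5,-0.6,0,0,0,0,0.2]]' >/dev/null
python3 -m crank '[[-5,-1.3,0,0,0,0,0.2],[-5,-1.4,0,0,0,0,0.2],[-5,-1.4,0,0,0,0,0.2],[-5,-1.4,0,0,0,0,0.2],[-3.5,-1.0,0,0,0,0,0.2]]' >/dev/null
python3 -m crank '[[-1.5,-0.4,0,0,0,0,0.25],[0,0,0,0,0,0,0.25],[0,0,0,0,0,0,0.25]]'
python3 - <<'E'
from h import *
go(.5801,-.320,.1625,96)
cv2.imwrite('pics/s8.png',cams.camera('side')[:,:,::-1])
a=cams.camera('top')[120:220,275:405,::-1];cv2.imwrite('pics/t8.png',cv2.resize(a,None,fx=6,fy=6,interpolation=cv2.INTER_CUBIC))
E
```

```text
time: 34.05
position: [0.6252, -0.0384, 0.132]
tool_rot: [0.669, 0.743, -0.0, -0.0]
ft_force: [-0.3, -0.5, -0.1]
grip_width: 0.0687
grip_force: 0.0
time: 35.67
position: [0.5797, -0.318, 0.2771]
tool_rot: [0.669, 0.744, 0.0, -0.001]
ft_force: [0.2, -0.6, -0.3]
grip_width: 0.0653
grip_force: 0.0
t 35.67 pos [ 0.5797 -0.318   0.2771] F [ 0.2388 -0.5684 -0.2786] gw 0.0653 
shift cm [-0.22  0.03 11.46] 11.5 turn [-0.    -0.001  0.002] shift after turn [-0.2   0.02 11.46]
```

View pics/t8.png

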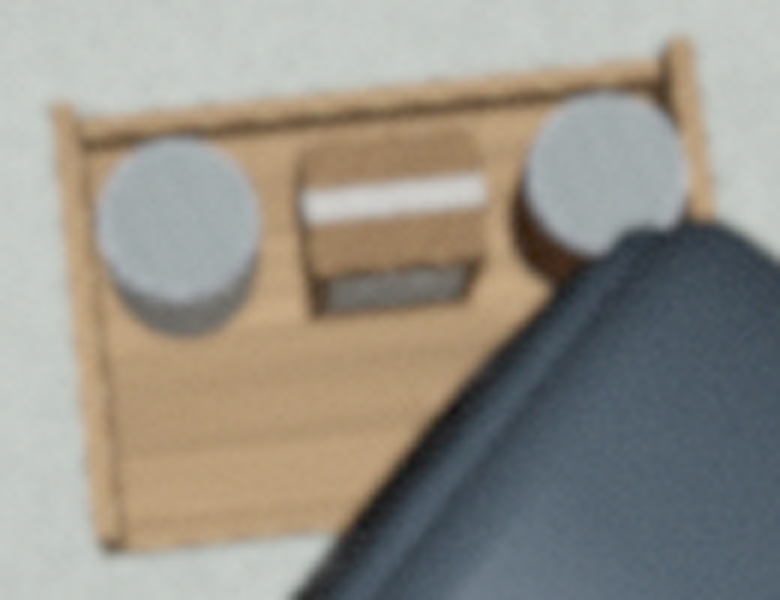

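The carton stands between the tins, its strip running (303,205)–(487,188) parallel to the rack rail, and the tins haven't moved. Next, the canister.

```bash
python3 -m crank '[[-0.2,0,3,0,0,0,0.25],[0,0,4,0,0,0,0.25],[0,0,3,0,0,0,0.25],[0,0,1.3,0,0,0,0.25],[0,0,0,0,0,0,0.25]]' >/dev/null
python3 -m crank '[[0,0,0,0,0,0,0.25],[0,0,0,0,0,0,0.25]]' >/dev/null
python3 -c "
from h import *
go(.5801,-.320,.1625,96)"
```

```text
t 36.65 pos [ 0.5803 -0.3222  0.1658] F [ 0.5049 -0.556  -0.8121] gw 0.065 
shift cm [ 0.22 -0.    0.33] 0.4 turn [0.002 0.002 0.   ] shift after turn [ 0.22 -0.    0.33]
```

```bash
python3 -m crank '[[0.2,0,0.15,0,0,0,0.25],[0,0,0,0,0,0,0.25],[0,0,0,0,0,0,0.25]]'
python3 -m crank '[[0,0,0,0,0,0,1],[0,0,0,0,0,0,1],[0,0,0,0,0,0,1],[0,0,0,0,0,0,1],[0,0,0,0,0,0,1]]' 30
python3 -m crank '[[0,0,0,0,0,0,1],[0,0,0,0,0,0,1],[0,0,0,0,0,0,1]]'
```

```text
time: 37.02
position: [0.5794, -0.3198, 0.1628]
tool_rot: [0.669, 0.743, 0.0, 0.0]
ft_force: [-0.7, -0.6, 0.6]
grip_width: 0.0655
grip_force: 0.0
time: 37.65
position: [0.5796, -0.3198, 0.1628]
tool_rot: [0.669, 0.743, 0.0, 0.0]
ft_force: [1.4, -0.3, -2.1]
grip_width: 0.0236
grip_force: 28.5
time: 38.02
position: [0.5796, -0.3198, 0.1627]
tool_rot: [0.669, 0.743, 0.0, 0.0]
ft_force: [2.1, -0.2, -0.2]
grip_width: 0.0232
grip_force: 30.0
```

```bash
python3 -m crank '[[0,0,-2.5,0,0,0,1],[0,0,-4,0,0,0,1],[0,0,-4,0,0,0,1],[0,0,-1.5,0,0,0,1],[0,0,0,0,0,0,1]]'
python3 -m crank '[[2.5,0,0,0,0,0,1],[4.5,0.1,0,0,0,0,1],[5,0.2,0,0,0,0,1],[5,0.2,0,0,0,0,1],[4,0.2,0,0,0,0,1]]' >/dev/null
python3 -m crank '[[2.5,0.1,0,0,0,0,1],[0,0,0,0,0,0,1],[0,0,0,0,0,0,1],[0,0,0,0,0,0,1],[0,0,0,0,0,0,1]]' >/dev/null
python3 -c "
from h import *
go(.5624,-.0823,.1707,96.1)"
```

```text
time: 38.65
position: [0.5793, -0.3198, 0.283]
tool_rot: [0.669, 0.743, -0.0, 0.0]
ft_force: [-0.1, -0.6, -2.4]
grip_width: 0.0234
grip_force: 30.0
t 39.9 pos [ 0.5628 -0.0862  0.2825] F [-0.3147 -0.0263 -3.2507] gw 0.0232 
shift cm [ 0.39  0.01 11.18] 11.2 turn [-0.    -0.    -0.003] shift after turn [ 0.39  0.   11.18]
```

```bash
python3 -m crank '[[0.4,0,2.5,0,0,0,1],[0,0,3.5,0,0,0,1],[0,0,3,0,0,0,1],[0,0,1.2,0,0,0,1],[0,0,0,0,0,0,1]]' >/dev/null
python3 -m crank '[[0,0,0,0,0,0,1],[0,0,0,0,0,0,1],[0,0,0,0,0,0,1]]' >/dev/null
python3 -c "
from h import *
go(.5624,-.0823,.1707,96.1)"
```

```text
t 40.9 pos [ 0.5627 -0.0813  0.1816] F [ 0.1529 -0.3537 -3.6248] gw 0.0232 
shift cm [-0.09 -0.04  1.09] 1.1 turn [ 0.001  0.001 -0.001] shift after turn [-0.09 -0.04  1.09]
```

```bash
python3 -m crank '[[-0.1,0,0.8,0,0,0,1],[0,0,0,0,0,0,1],[0,0,0,0,0,0,1]]'
python3 -m crank '[[0,0,0.2,0,0,0,1],[0,0,0,0,0,0,1],[0,0,0,0,0,0,1]]'
python3 -m crank '[[0,0,0.1,0,0,0,1],[0,0,0,0,0,0,1],[0,0,0,0,0,0,1]]'
```

```text
time: 41.28
position: [0.5623, -0.0822, 0.1725]
tool_rot: [0.669, 0.743, -0.0, -0.0]
ft_force: [-0.0, 0.3, -2.3]
grip_width: 0.0235
grip_force: 30.0
time: 41.65
position: [0.5624, -0.0822, 0.1707]
tool_rot: [0.669, 0.743, -0.0, -0.0]
ft_force: [0.4, 0.3, -2.7]
grip_width: 0.023
grip_force: 30.0
time: 42.02
position: [0.5626, -0.0822, 0.1706]
tool_rot: [0.669, 0.743, 0.0, 0.0]
ft_force: [-0.3, 1.5, 5.0]
grip_width: 0.0235
grip_force: 30.0
```

```bash
python3 -m crank '[[0,0,0,0,0,0,0.54],[0,0,0,0,0,0,0.54],[0,0,0,0,0,0,0.54],[0,0,0,0,0,0,0.54]]'
python3 -m crank '[[0,0,-2,0,0,0,0.54],[0,0,-4,0,0,0,0.54],[0,0,-4,0,0,0,0.54],[0,0,-1.5,0,0,0,0.4],[-2.5,-0.1,0,0,0,0,0.25]]' >/dev/null
python3 -m crank '[[-5,-0.2,0,0,0,0,0.25],[-5,-0.2,0,0,0,0,0.25],[-5,-0.2,0,0,0,0,0.25],[-5,-0.2,0,0,0,0,0.25],[-5,-0.2,0,0,0,0,0.25]]' >/dev/null
python3 -m crank '[[-4,-0.1,0,0,0,0,0.25],[-1,0,0,0,0,0,0.25],[0,0,0,0,0,0,0.25],[0,0,0,0,0,0,0.25],[0,0,0,0,0,0,0.25]]'
python3 -c "
from h import *
go(.5842,-.4061,.192,96.1)"
```

```text
time: 42.52
position: [0.5625, -0.0823, 0.1696]
tool_rot: [0.669, 0.743, -0.0, -0.0]
ft_force: [-0.8, -0.2, -0.6]
grip_width: 0.0398
grip_force: 0.0
time: 44.4
position: [0.5848, -0.405, 0.2849]
tool_rot: [0.668, 0.744, 0.0, -0.0]
ft_force: [0.2, 0.2, -0.2]
grip_width: 0.0652
grip_force: 0.0
t 44.4 pos [ 0.5848 -0.405   0.2849] F [ 0.1865  0.2029 -0.1504] gw 0.0652 
shift cm [-0.11 -0.07  9.29] 9.3 turn [-0.    -0.001  0.   ] shift after turn [-0.1  -0.07  9.29]
```

```bash
python3 -m crank '[[-0.1,-0.1,3,0,0,0,0.25],[0,0,3.5,0,0,0,0.25],[0,0,2,0,0,0,0.25],[0,0,0.7,0,0,0,0.25],[0,0,0,0,0,0,0.25]]' >/dev/null
python3 -m crank '[[0,0,0,0,0,0,0.25],[0,0,0,0,0,0,0.25]]' 
python3 -m crank '[[0,0,0,0,0,0,1],[0,0,0,0,0,0,1],[0,0,0,0,0,0,1],[0,0,0,0,0,0,1],[0,0,0,0,0,0,1]]' 25
python3 -m crank '[[0,0,0,0,0,0,1],[0,0,0,0,0,0,1],[0,0,0,0,0,0,1]]'
```

```text
time: 45.28
position: [0.5841, -0.4082, 0.1941]
tool_rot: [0.669, 0.743, -0.0, 0.001]
ft_force: [0.3, 0.6, 0.2]
grip_width: 0.0651
grip_force: 0.0
time: 45.9
position: [0.5838, -0.4078, 0.1927]
tool_rot: [0.669, 0.743, 0.0, 0.0]
ft_force: [0.9, -0.3, -0.4]
grip_width: 0.0315
grip_force: 25.0
time: 46.28
position: [0.5838, -0.4078, 0.1927]
tool_rot: [0.669, 0.743, 0.0, 0.0]
ft_force: [0.9, 1.2, -0.7]
grip_width: 0.0315
grip_force: 25.0
```

```bash
python3 -m crank '[[0,0,-2.5,0,0,0,1],[0,0,-4,0,0,0,1],[0,0,-4,0,0,0,1],[0,0,-3,0,0,0,1],[0,0,-1.5,0,0,0,1]]' >/dev/null
python3 -m crank '[[2.5,0,0,0,0,0,1],[4.5,0.1,0,0,0,0,1],[5,0.1,0,0,0,0,1],[5,0.1,0,0,0,0,1],[5,0.1,0,0,0,0,1]]'
python3 -m crank '[[5,0.2,0,0,0,0,1],[5,0.2,0,0,0,0,1],[4.5,0.1,0,0,0,0,1],[2.5,0.1,0,0,0,0,1],[0,0,0,0,0,0,1]]' >/dev/null
python3 -m crank '[[0,0,0,0,0,0,1],[0,0,0,0,0,0,1],[0,0,0,0,0,0,1]]' >/dev/null
python3 -c "
from h import *
go(.5521,-.0107,.2006,96.1)"
```

```text
time: 47.52
position: [0.5634, -0.1867, 0.3411]
tool_rot: [0.669, 0.743, -0.0, -0.002]
ft_force: [0.5, -0.0, -3.5]
grip_width: 0.0314
grip_force: 25.0
t 48.52 pos [ 0.5528 -0.0199  0.3426] F [ 0.6654 -0.1149 -4.0277] gw 0.0313 
shift cm [ 0.92  0.03 14.2 ] 14.2 turn [-0.     0.    -0.003] shift after turn [ 0.92  0.03 14.2 ]
```

```bash
python3 -m crank '[[0.9,0,2.5,0,0,0,1],[0,0,4,0,0,0,1],[0,0,4,0,0,0,1],[0,0,2,0,0,0,1],[0,0,0.7,0,0,0,1]]' >/dev/null
python3 -m crank '[[0,0,0,0,0,0,1],[0,0,0,0,0,0,1],[0,0,0,0,0,0,1]]' >/dev/null
python3 -c "
from h import *
go(.5521,-.0107,.2006,96.1)"
```

```text
t 49.52 pos [ 0.5524 -0.0101  0.2118] F [-0.5854 -0.4112 -4.0526] gw 0.0312 
shift cm [-0.06 -0.04  1.12] 1.1 turn [ 0.002  0.001 -0.001] shift after turn [-0.06 -0.04  1.12]
```

```bash
python3 -m crank '[[-0.05,0,0.8,0,0,0,1],[0,0,0,0,0,0,1],[0,0,0,0,0,0,1]]'
python3 -m crank '[[0,0,0.2,0,0,0,1],[0,0,0,0,0,0,1],[0,0,0,0,0,0,1]]'
python3 -m crank '[[0,0,0.1,0,0,0,1],[0,0,0,0,0,0,1],[0,0,0,0,0,0,1]]'
```

```text
time: 49.9
position: [0.5518, -0.0104, 0.2026]
tool_rot: [0.669, 0.743, -0.0, -0.0]
ft_force: [-0.2, -0.4, -4.5]
grip_width: 0.0314
grip_force: 25.0
time: 50.28
position: [0.5519, -0.0105, 0.2008]
tool_rot: [0.669, 0.743, 0.0, 0.0]
ft_force: [0.0, 0.1, -3.9]
grip_width: 0.0311
grip_force: 25.0
time: 50.65
position: [0.5521, -0.0103, 0.2006]
tool_rot: [0.669, 0.743, 0.0, 0.0]
ft_force: [-1.4, 2.4, 4.6]
grip_width: 0.0312
grip_force: 25.0
```

```bash
python3 -m crank '[[0,0,0,0,0,0,0.4],[0,0,0,0,0,0,0.4],[0,0,0,0,0,0,0.4],[0,0,0,0,0,0,0.4]]'
python3 -m crank '[[0,0,-2,0,0,0,0.4],[0,0,-4,0,0,0,0.4],[0,0,-4,0,0,0,0.4],[0,0,-2,0,0,0,0.4],[-3,-1,0,0,0,0,0.4]]' >/dev/null
python3 -m crank '[[-5,-2,0,0,0,0,0.4],[-5,-2,0,0,0,0,0.4],[-5,-2,0,0,0,0,0.4],[-5,-2,0,0,0,0,0.4],[-5,-2,0,0,0,0,0.4]]' >/dev/null
python3 -m crank '[[-5,-2,0,0,0,0,0.4],[-5,-2,0,0,0,0,0.4],[-5,-2,0,0,0,0,0.4],[0,0,0,0,0,0,0.4],[0,0,0,0,0,0,0.4]]'
python3 - <<'E'
from h import *
s=cams.camera('side')[:,:,::-1];a=cams.camera('top')[120:220,275:405,::-1]
cv2.imwrite('pics/s9.png',s);cv2.imwrite('pics/t9.png',cv2.resize(a,None,fx=6,fy=6,interpolation=cv2.INTER_CUBIC))
E
```

```text
time: 51.15
position: [0.5519, -0.0105, 0.1996]
tool_rot: [0.669, 0.743, -0.0, -0.0]
ft_force: [-0.8, -0.1, -0.3]
grip_width: 0.0516
grip_force: 0.0
time: 53.02
position: [0.4276, -0.4554, 0.3192]
tool_rot: [0.669, 0.743, 0.001, -0.001]
ft_force: [0.2, 0.8, -0.1]
grip_width: 0.0522
grip_force: 0.0
```

View pics/t9.png

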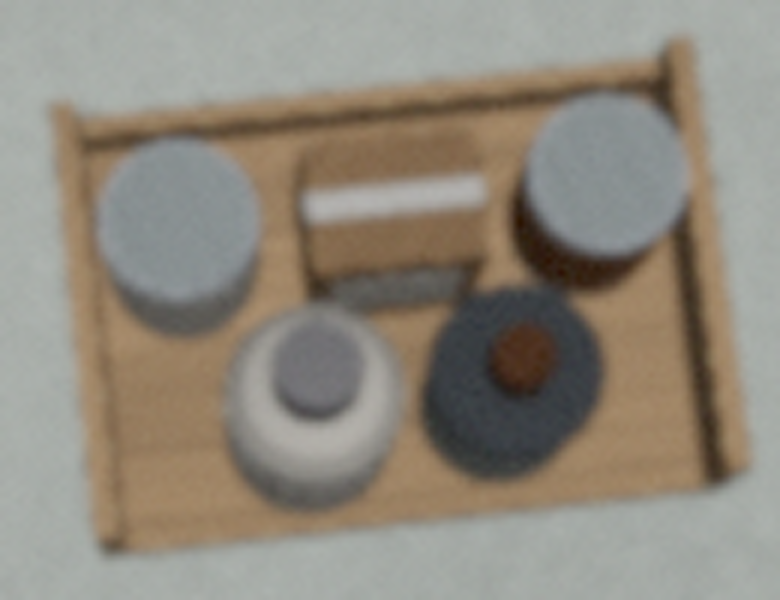

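View pics/s9.png

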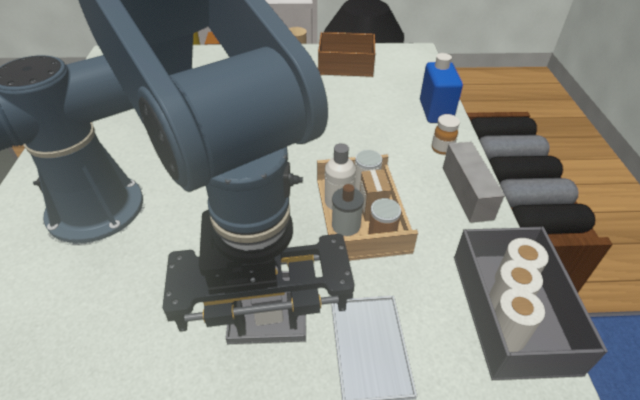

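Top crop: the cap is at (319,366) against (323,364) at the start, about 1 mm off, and the knob is back at (523,357). The carton is square between the unmoved tins. The side view shows everything upright, with the tub in the square tray, so I'm handing in.

```bash
python3 -c "
from rig import ticket
print(ticket.hand_in())"
```

```text
the job is handed in; nothing more can be done
None
```

The job is handed in at about 53 s: the tub is in the square tray, the carton stands square in its old place, the bottle and canister are back within about 1–2 mm of their spots, and the tins stand unmoved and nothing tipped over (the mug, not in the final pictures, was never touched).

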